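# Shut the topping tub: fold its flap over and tuck it under the lip

### The job

One of the two steel topping tubs stands open. With your fingertips fold its hinged flap down flat over the tub, then push the flap along, away from its hinge, until its front edge is tucked beneath the retaining lip as far as it will go, so that it stays shut when you let go. Push and press only: do not pinch the flap, and leave the shut tub and everything else on the counter alone.

Things in the scene. Friction and masses are not known exactly. Their poses are not given: they have to be found in the camera images.
- caddy_open: the open tub: steel topping tub screwed to the counter, 190 x 130 mm, walls 70 mm high. Origin at the centre of its underside; x runs from the hinge side (x = -95 mm) to the lip side (x = +95 mm), z up. Two thin cheeks beside the hinge, at y = +/-63 mm, x = -89 to -27 mm, rise to 84 mm; a deck strip closes the tub's top beneath the hinge, x = -91 to -39 mm
- flap_open (a joint): fold angle of the open tub's flap in rad: 0 = flat and level, 1.57 = upright, range 0 to 1.55. A light spring (0.08 N m per rad, rest 1.3 rad) and friction (0.025 N m) hold it up at about 0.9 to 1.4 rad; let go when flat but not tucked it springs up again. It must be pressed down to level before it can slide under the lip (4 mm gap between its top face and the lip)
- hinge_open (a joint): how far the open tub's flap with its hinge has been slid towards the lip, in m: 0 (back stop) to 0.024 (front stop, front edge 16 mm beneath the lip). The edge reaches the lip's nose at 0.008; the flap can only be folded flat while this is below that. Friction of about 3 N holds it where it is left; pushing it takes about 3 to 8 N
- hinge_axis_open (a point): middle of the hinge axis of the open tub's flap, at tub x = -72 mm + slide, y = 0, 74 mm above the counter; it moves with the slide. Its x axis is the tub's x (direction to slide), its y axis the hinge axis
- flap_frame_open (a point): frame fixed in the open tub's flap, a white plastic plate 125 mm long, 118 wide, 4 thick, about 60 g. Origin at the middle of the hinge axis, at half the plate's thickness; x along the flap to its front edge (at 125 mm), y along the hinge, z out of the outer face (at z = +2 mm), which faces the hinge side when upright and is the top when flat
- rib_open (a point): middle of the top of the push rib on the outer face of the open tub's flap: a straight bar parallel to the hinge, 80 mm wide, 6 mm thick, 10 mm high, its middle 95 mm from the hinge axis. A fingertip resting on the flap on the hinge side of the rib can push against it
- lip_open (a point): middle of the nose (edge nearest the hinge) of the open tub's retaining lip: a fixed steel strip across the full width of the tub, 3 mm thick, from tub x = 61 mm to x = 95 mm, underside 80 mm and top 83 mm above the counter. The point lies at half its thickness
- caddy_shut: the shut tub, alike in every way, its flap already tucked: steel topping tub screwed to the counter, 190 x 130 mm, walls 70 mm high. Origin at the centre of its underside; x runs from the hinge side (x = -95 mm) to the lip side (x = +95 mm), z up
- flap_shut (a joint): fold angle of the shut tub's flap in rad, near 0
- hinge_shut (a joint): slide of the shut tub's flap, in m, near 0.024 (tucked)
- jar: bystander, to be left alone: closed glass jar, 48 mm across, 85 mm tall; origin at the centre of its underside
- shaker: bystander, to be left alone: steel shaker, 38 mm across, 78 mm tall; origin at the centre of its underside
- sauce: bystander, to be left alone: red squeeze bottle, 54 mm across, 160 mm tall; origin at the centre of its underside
- bowl: bystander, to be left alone: steel bowl, 120 mm across, 55 mm tall; origin at the centre of its underside
- cup: bystander, to be left alone: paper cup, 72 mm across, 80 mm tall; origin at the centre of its underside
- tissue_box: bystander, to be left alone: white and blue tissue pack, 120 x 220 x 75 mm, a tissue standing out of its top; origin at the centre of its underside
- tongs: bystander, to be left alone: serving tongs lying flat, 250 mm long, 14 mm high; origin at the centre of its underside

How it is judged:
On the way, in this order (a step that is already met when the one before it is completed fails the run):
1. the flap is folded flat while its edge is still short of the lip or only just beneath it (value of joint flap_open below 0.05 rad and value of joint hinge_open below 0.012 m), for 0.02 s.
2. the flap, flat, is slid so that its edge is well beneath the lip (value of joint flap_open below 0.05 rad and value of joint hinge_open above 0.018 m), for 0.2 s.
At the end, for the whole second after the job is handed in: The open tub's flap stays flat by itself (fold angle under 0.05 rad) with its hinge slid at least 18 mm, its edge 10 mm or more beneath the lip, at rest; the other tub is still shut in the same way (all of step 2 and velocity of joint flap_open below 0.1 rad/s and value of joint flap_shut below 0.05 rad and value of joint hinge_shut above 0.018 m); the robot touches nothing.
It fails at once if the flap is pinched between the fingers (x of the grasp point in the frame of flap_frame_open between 0 and 0.13 m and y of the grasp point in the frame of flap_frame_open between -0.062 and 0.062 m and z of the grasp point in the frame of flap_frame_open between -0.004 and 0.004 m).
It fails at once if the shut tub's flap is pulled out from under its lip (value of joint flap_shut above 0.06 rad or value of joint hinge_shut below 0.017 m).
It fails at once if a bystander is lifted, carried or pushed away (more than 25 mm) or tipped over (distance of any of jar, shaker, sauce, bowl, cup, tissue_box, tongs from where it was at the start of the episode above 0.025 m or angle between any of jar, shaker, sauce, bowl, cup, tissue_box, tongs's own z axis and vertical above 0.5 rad).
It also fails if it takes over 42 s, if anything falls off the work surface, if the arm or the gripper's body presses on something with over 40 N, if the wrist force passes 120 N, or if a joint passes its speed limit or range.

### The arm

A 6-joint arm with a two-finger parallel gripper is mounted at the origin on the work surface. World frame = base frame: x ahead of the robot, y to its left, z up, the work surface at z = 0. Lengths are in m, angles in rad, forces in N, time in s.
With the tool pointing down it reaches from about 0.35 to 0.975 m from the base axis. Payload 4.9 kg.
Tool frame: the origin (TCP) lies between the finger pads; the fingertips stand 22 mm ahead of it and the grasp point (between the pads) lies 3 mm ahead of it; z points along the fingers, y is the line along which they close (so a half turn about z gives the same grasp; the last joint's range is limited). The gripper opens to 85 mm and grips with 20 to 120 N. Pads are 22 mm wide; open, the fingers measure 114 mm over their backs; the gripper's body (76 mm by 85 mm) begins 54 mm behind the grasp point. The pads swing forward as they close: fully open they stand 13 mm farther back than shut.
Start: joints at [1.115, 0.053, 1.613, -0, 1.476, -0.119], TCP at [0.207, 0.59, 0.253] pointing down, gripper open.
Joint ranges: [-3.01, 3.01], [-1.01, 2.22], [0.06, 2.58], [-1.02, 4.17], [0.09, 2.62], [-3.14, 3.14]. Speed limits (rad/s): [2.57, 2.57, 3.14, 3.14, 3.14, 3.14].

### API

Orientations are given as a unit quaternion [w, x, y, z].
In Python, from plant import state, grab_frame, get_calibration, job_done, recognise, regions_of gives the robot as it stands.
- The arm moves only by the tool apply_moves, never from a script. Its argument "targets" is a list of rows, each an object with "translation": the shift along the tool's x, y, z normalised to -1 to 1, where 1 is 100 mm, a list of three; "twist": the turn about the tool's z normalised to -1 to 1, where 1 is 0.1 rad; "hand": the opening, from 0 (shut) to 1 (fully open). A call has 1 to 8 rows; each row shifts and turns the commanded pose from where the row before left it, along the tool's axes as they then stand; what a row does not reach is not made up. A row lasts 1/10 s, in which the tool goes at most 50 mm and 8.59 degrees, less where a joint would pass 70% of its speed; a pose out of reach is approached as far as the arm can. A call with a number of a shift or a turn outside -1 to 1 is refused whole. A call with a gripper value outside its range is refused whole. The fingers move at their own pace and stop on an object; the grip force is fixed at half the most. Time passes only in rows, so rows that do not move let the fingers close. It gives the time, the measured TCP pose, the force, the opening and the grip force at its end, in the units of the state.
- state(): the state, without advancing time (a new reading comes with each control period).
- grab_frame(name): name is "scene" or "top"; returns the picture (384x512x3 uint8, red, green, blue); there is no depth.
- get_calibration(name): a dict with "camera_matrix" (3x3 intrinsics, pixels), "pose" (4x4, takes a point from camera to world coordinates). Camera axes: x right, y up, looking along -z (the intrinsics and any distortion apply to the point x, -y, -z); pixel columns grow to the right and rows downward; lengths in m; the calibration is good to about 2 mm. A picture is of the moment at which its call begins. get_calibration takes no time and is no camera call.
- job_done(): hands the job in; it is judged then, once.
Trained networks look in the newest picture that a camera, given by its name, has taken for a name from the list of things; names that differ only in an ending like _2 or _b are one class to them, and where a whole thing is asked for, a point or a joint stands for the part that bears it (a point fixed in the world has none). Each returns a list of dicts, best first, with "score" (0 to 1); they miss things now and then, are a little off and sometimes report something else, mostly with a low value. They report only what shows in the picture. A call takes as long as a camera call.
- recognise(camera, query): "point" ([x, y, z] in m, in world coordinates, good to about 4 mm: the middle of the surface that is visible of it).
- regions_of(camera, query): "pixels" (384x512 bool, what is visible of it).
The state is a dict: "time": time; "joint_pos": joint angles; "joint_vel": joint speeds; "joint_efforts": joint torques, N m; "tool_pos": TCP position; "tool_rot": TCP orientation; "contact_force": force on the tool from outside, world axes, zero at the start; "ft_torque": the same for the moment, N m; "gripper_width": opening from 0.0 (shut) to 1.0 (fully open); "grasp_force": force on a finger pad.
Only numpy, scipy, OpenCV 4.12 (cv2) and the standard library are available. Lean on these libraries where they do the work, as an engineer would, in place of code of your own. Each camera call takes 0.05 s, during which the arm holds its last target. There are 200 camera calls.

## Working session

There is one attempt and no reset: what is moved stays moved. The work goes in short steps, Python scripts to look and compute and a tool call to move; the robot and the scene stay as the last step left them, time stands still between calls to the robot, and variables do not carry over. Pictures are saved under pics/ and viewed, at most 10 in all, crops included, and the job is handed in when it is done.

Besides the shell and the picture viewer there is one more tool, called after "Emit:" as name(argument=value, ...), one argument or row to a line, values as JSON. apply_moves: Moves the arm, as the interface text tells. Its arguments: {"type":"object","properties":{"targets":{"type":"array"}},"required":["targets"]}

```bash
mkdir -p pics; python3 - <<'E'
from plant import *
import cv2,numpy as np
s=state();print(s['time'],s['tool_pos'],s['tool_rot'],s['contact_force'],s['gripper_width'])
ims=[]
for c in("scene","top"):
    ims.append(grab_frame(c)); 
    k=get_calibration(c);print(c,np.round(k['camera_matrix'],1).tolist(),np.round(k['pose'],3).tolist())
    for q in("caddy_open","caddy_shut","hinge_axis_open","flap_frame_open","rib_open","lip_open","tissue_box","sauce"):
        print(q,[(np.round(r['point'],3).tolist(),round(r['score'],2)) for r in recognise(c,q)][:3])
    cv2.imwrite(f"pics/{c}0.png",ims[-1][:,:,::-1])
E
```

```text
0.0 [0.20626841 0.58936133 0.25205199] [-3.00056150e-04  1.67581734e-01  9.85857639e-01 -9.94235104e-04] [0.47627422 0.49775363 0.19487482] 1.0002688103150477
scene [[384.6, 0.0, 250.0], [0.0, 384.6, 193.3], [0.0, 0.0, 1.0]] [[0.441, -0.632, 0.637, 1.243], [0.897, 0.322, -0.302, -0.341], [-0.014, 0.705, 0.709, 0.874], [0.0, 0.0, 0.0, 1.0]]
caddy_open [([0.535, -0.203, 0.066], 0.71), ([0.543, 0.164, 0.076], 0.66)]
caddy_shut [([0.576, 0.148, 0.074], 0.83)]
hinge_axis_open [([0.506, -0.199, 0.146], 0.68)]
flap_frame_open [([0.535, -0.202, 0.063], 0.68), ([0.507, -0.198, 0.14], 0.56)]
rib_open [([0.506, -0.195, 0.147], 0.89), ([0.509, -0.2, 0.14], 0.28)]
lip_open [([0.535, -0.203, 0.063], 0.95)]
tissue_box [([0.318, 0.385, 0.074], 0.73), ([0.576, 0.149, 0.072], 0.47)]
sauce [([0.782, -0.022, 0.092], 0.71)]
top [[422.4, 0.0, 247.8], [0.0, 422.4, 196.1], [0.0, 0.0, 1.0]] [[-0.028, 0.987, -0.157, 0.366], [-1.0, -0.028, -0.002, 0.009], [-0.006, 0.157, 0.988, 1.257], [0.0, 0.0, 0.0, 1.0]]
caddy_open [([0.518, -0.193, 0.086], 0.88), ([0.543, 0.167, 0.078], 0.21)]
caddy_shut [([0.538, 0.162, 0.077], 0.86)]
hinge_axis_open [([0.499, -0.196, 0.135], 0.67)]
flap_frame_open [([0.502, -0.196, 0.132], 0.71), ([0.545, 0.164, 0.077], 0.19)]
rib_open [([0.497, -0.198, 0.132], 0.71), ([0.691, 0.422, 0.023], 0.48)]
lip_open [([0.517, -0.189, 0.089], 0.56)]
tissue_box [([0.288, 0.397, 0.075], 0.91)]
sauce [([0.755, -0.016, 0.104], 0.62)]
```

```bash
python3 -c "
import cv2
for c in('scene','top'): cv2.imwrite(f'pics/{c}0b.png',cv2.resize(cv2.imread(f'pics/{c}0.png'),(800,600)))"
```

```text
(no output)
```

View pics/scene0b.png

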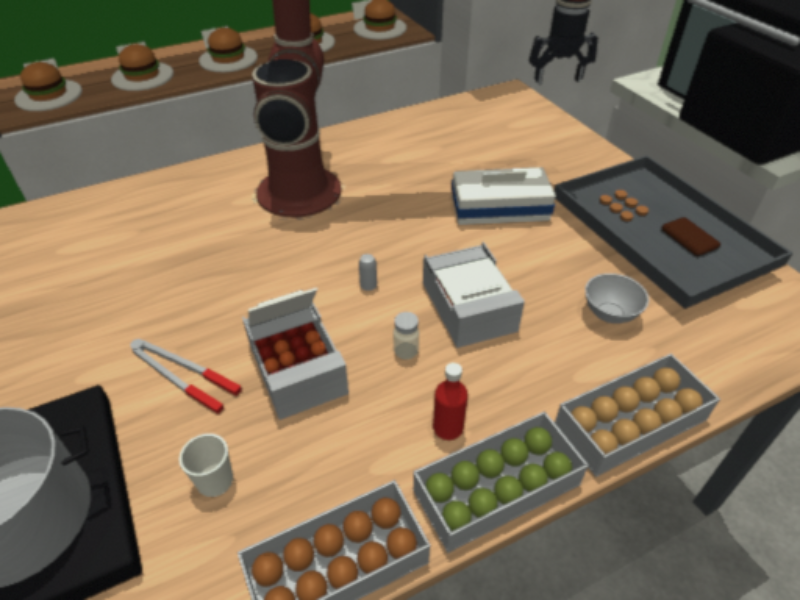

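View pics/top0b.png

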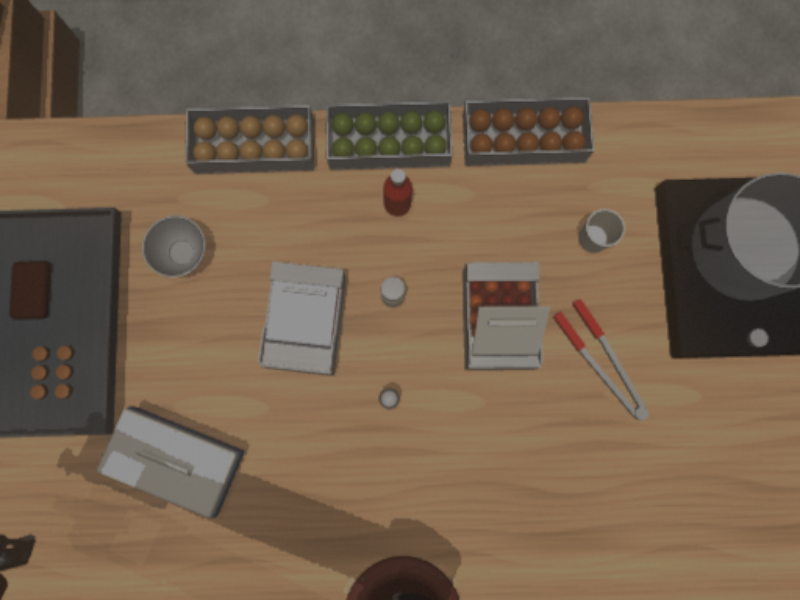

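The top view shows the open tub at about (465–541, 262–368) at 800 px scale, with its hinge toward the robot and its lip at the far (+x) side, nearly axis-aligned. I'll crop in to refine this.

```bash
python3 -c "
import cv2
a=cv2.imread('pics/top0.png')[160:245,285:365];b=cv2.imread('pics/scene0.png')[180:270,150:230]
cv2.imwrite('pics/c.png',cv2.hconcat([cv2.resize(a,(400,425),interpolation=2),cv2.resize(b,(378,425),interpolation=2)]))"
```

```text
(no output)
```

View pics/c.png

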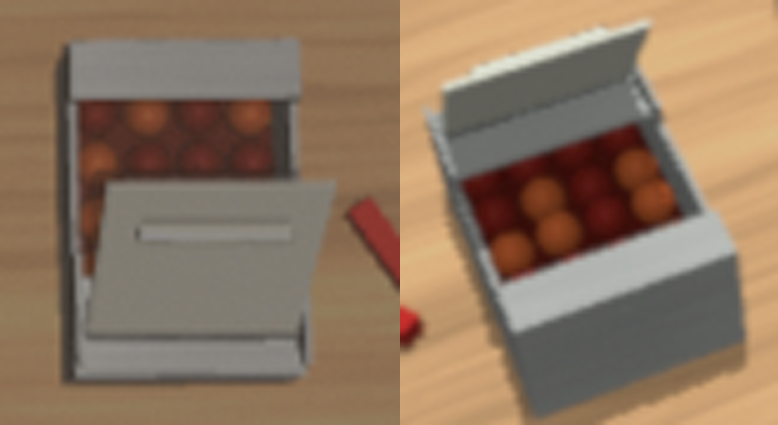

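The crop shows the lip nose at (72,100)–(299,98) and its far edge at y≈41. The flap's front corners are at (108,181) and (335,181). I'll fit the tub pose and fold angle from both views.

```bash
cat >h.py <<'E'
from plant import *
import numpy as np
def proj(c,P):
    k=get_calibration(c);T=np.linalg.inv(np.array(k['pose']));K=np.array(k['camera_matrix'])
    p=(T[:3,:3]@np.atleast_2d(P).T).T+T[:3,3];p=p*[1,-1,-1];q=(K@p.T).T
    return q[:,:2]/q[:,2:]
E
python3 - <<'E'
from h import *
from scipy.optimize import least_squares
T=lambda u,v:(285+u/5,160+v/5)
S=lambda u,v:(150+(u-400)/4.725,180+v/4.722)
obs=[("top",'l',(95,65,83),T(70,41)),("top",'l',(95,-65,83),T(299,40)),("top",'l',(61,65,83),T(72,100)),("top",'l',(61,-65,83),T(299,98)),
("top",'f',(125,59,0),T(108,181)),("top",'f',(125,-59,0),T(335,181)),("top",'f',(95,40,12),T(138,230)),("top",'f',(95,-40,12),T(291,230)),
("scene",'l',(61,-65,83),S(500,285)),("scene",'l',(61,65,83),S(702,215)),("scene",'l',(95,-65,83),S(518,330)),("scene",'l',(95,65,83),S(735,250)),
("scene",'f',(125,-59,-2),S(443,92)),("scene",'f',(125,59,-2),S(652,24))]
def model(p):
    x,y,a,th,s=p;r=[]
    for c,k,P,_ in obs:
        P=np.array(P)/1e3
        if k=='f': P=np.array([-.072+s+P[0]*np.cos(th)-P[2]*np.sin(th),P[1],.074+P[0]*np.sin(th)+P[2]*np.cos(th)])
        w=np.array([x+np.cos(a)*P[0]-np.sin(a)*P[1],y+np.sin(a)*P[0]+np.cos(a)*P[1],P[2]])
        r.append(proj(c,w)[0])
    return np.array(r)
f=lambda p:np.append((model(p)-np.array([o[3] for o in obs])).ravel(),p[4]/.004)
R=least_squares(f,[.52,-.2,0,1.1,0]);print(np.round(R.x,4));print(np.round(f(R.x)[:-1].reshape(-1,2),1).tolist())
E
```

```text
[ 0.5336 -0.1993 -0.0226  0.9835  0.002 ]
[[-0.1, -0.4], [-0.0, -0.5], [-0.2, -0.5], [0.4, -0.3], [-0.3, -0.4], [0.1, -0.7], [0.4, 0.9], [0.4, 0.7], [-1.4, -0.1], [2.6, -1.8], [-1.3, 0.0], [0.3, -0.3], [0.2, -0.1], [-0.1, 0.3]]
```

Emit:
apply_moves(
  targets=[
    {"translation":[0,0,0],"twist":-0.785,"hand":0},
    {"translation":[0,0,0],"twist":-0.785,"hand":0},
    {"translation":[0,0,0],"twist":-0.785,"hand":0},
    {"translation":[0,0,0],"twist":-0.785,"hand":0},
    {"translation":[-0.175,-0.434,0],"twist":0,"hand":0},
    {"translation":[-0.175,-0.434,0],"twist":0,"hand":0},
    {"translation":[-0.175,-0.434,0],"twist":0,"hand":0},
    {"translation":[-0.175,-0.434,0],"twist":0,"hand":0},
  ],
)

```text
time: 1.7
tool_pos: [0.2728, 0.4132, 0.2533]
tool_rot: [0.0, 0.011, 1.0, 0.0]
contact_force: [0.3, 0.6, -0.4]
gripper_width: -0.0
grasp_force: 0.0
```

Emit:
apply_moves(
  targets=[
    {"translation":[-0.175,-0.434,0],"twist":0,"hand":0},
    {"translation":[-0.175,-0.434,0],"twist":0,"hand":0},
    {"translation":[-0.175,-0.434,0],"twist":0,"hand":0},
    {"translation":[-0.175,-0.434,0],"twist":0,"hand":0},
    {"translation":[-0.175,-0.434,0],"twist":0,"hand":0},
    {"translation":[-0.175,-0.434,0],"twist":0,"hand":0},
    {"translation":[-0.175,-0.434,0],"twist":0,"hand":0},
    {"translation":[-0.175,-0.434,0],"twist":0,"hand":0},
  ],
)

```text
time: 2.5
tool_pos: [0.4049, 0.0626, 0.2537]
tool_rot: [0.001, 0.011, 1.0, 0.0]
contact_force: [1.2, -0.3, -0.3]
gripper_width: -0.002
grasp_force: 0.0
```

Emit:
apply_moves(
  targets=[
    {"translation":[-0.173,-0.432,0],"twist":0,"hand":0},
    {"translation":[-0.173,-0.432,0],"twist":0,"hand":0},
    {"translation":[-0.173,-0.432,0],"twist":0,"hand":0},
    {"translation":[-0.173,-0.432,0],"twist":0,"hand":0},
    {"translation":[-0.173,-0.432,0],"twist":0,"hand":0},
    {"translation":[-0.173,-0.432,0],"twist":0,"hand":0},
    {"translation":[0,0,0],"twist":0,"hand":0},
    {"translation":[0,0,0],"twist":0,"hand":0},
  ],
)

```text
time: 3.3
tool_pos: [0.5024, -0.1979, 0.2529]
tool_rot: [-0.0, 0.012, 1.0, 0.0]
contact_force: [0.0, 0.1, -0.1]
gripper_width: -0.002
grasp_force: 0.0
```

```bash
python3 - <<'E'
from h import *
import cv2
print(state()['tool_pos'],state()['contact_force'])
a=grab_frame('top')[150:245,275:375,::-1];b=grab_frame('scene')[120:270,120:250,::-1]
cv2.imwrite('pics/d.png',cv2.hconcat([cv2.resize(a,(421,400),interpolation=2),cv2.resize(b,(347,400),interpolation=2)]))
E
```

```text
[ 0.50240238 -0.19785291  0.25291282] [ 0.01464397  0.11999798 -0.05181841]
```

View pics/d.png

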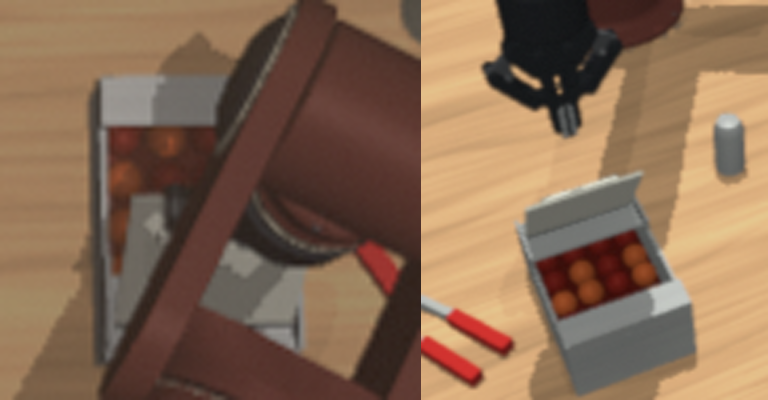

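Arm is above the tub with its fingers closed; the flap is still up. I'll back off 15 mm so the tip lands between hinge and rib, then descend.

Emit:
apply_moves(
  targets=[
    {"translation":[0.15,0,0],"twist":0,"hand":0},
    {"translation":[0,0,0.4],"twist":0,"hand":0},
    {"translation":[0,0,0.36],"twist":0,"hand":0},
    {"translation":[0,0,0.1],"twist":0,"hand":0},
    {"translation":[0,0,0.1],"twist":0,"hand":0},
    {"translation":[0,0,0],"twist":0,"hand":0},
  ],
)

```text
time: 4.0
tool_pos: [0.4875, -0.1961, 0.1573]
tool_rot: [-0.0, 0.011, 1.0, 0.0]
contact_force: [0.5, -0.4, 0.4]
gripper_width: -0.001
grasp_force: 0.0
```

Emit:
apply_moves(
  targets=[
    {"translation":[0,0,0.08],"twist":0,"hand":0},
    {"translation":[0,0,0.08],"twist":0,"hand":0},
    {"translation":[-0.02,0,0.08],"twist":0,"hand":0},
    {"translation":[-0.02,0,0.08],"twist":0,"hand":0},
    {"translation":[0,0,0],"twist":0,"hand":0},
  ],
)

```text
time: 4.5
tool_pos: [0.4909, -0.1965, 0.1237]
tool_rot: [-0.001, 0.011, 1.0, 0.001]
contact_force: [0.1, -0.1, -0.2]
gripper_width: -0.004
grasp_force: 0.0
```

```bash
python3 - <<'E'
from h import *
import cv2
b=grab_frame('scene')[150:270,130:250,::-1];print(state()['contact_force'])
cv2.imwrite('pics/e.png',cv2.resize(b,(500,500),interpolation=2))
E
```

```text
[-0.2613403  -0.05088187 -0.68720535]
```

View pics/e.png

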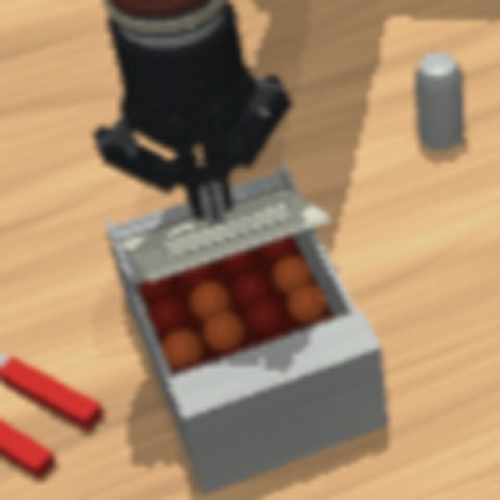

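The image shows the flap folding, with the tip at about (210,210), on the hinge side of the rib. I'll keep pressing down.

Emit:
apply_moves(
  targets=[
    {"translation":[-0.02,0,0.08],"twist":0,"hand":0},
    {"translation":[-0.02,0,0.08],"twist":0,"hand":0},
    {"translation":[0,0,0.06],"twist":0,"hand":0},
    {"translation":[0,0,0.02],"twist":0,"hand":0},
    {"translation":[0,0,0],"twist":0,"hand":0},
  ],
)

```text
time: 5.05
tool_pos: [0.4952, -0.1968, 0.1007]
tool_rot: [-0.0, 0.011, 1.0, 0.0]
contact_force: [0.4, -0.4, 0.9]
gripper_width: 0.0
grasp_force: 0.4
```

Emit:
apply_moves(
  targets=[
    {"translation":[0,0,0.015],"twist":0,"hand":0},
    {"translation":[0,0,0],"twist":0,"hand":0},
  ],
)

```text
time: 5.25
tool_pos: [0.4953, -0.1968, 0.0997]
tool_rot: [-0.0, 0.011, 1.0, 0.0]
contact_force: [0.8, 0.0, 0.3]
gripper_width: 0.006
grasp_force: 0.4
```

Emit:
apply_moves(
  targets=[
    {"translation":[0,0,0.015],"twist":0,"hand":0},
    {"translation":[0,0,0],"twist":0,"hand":0},
  ],
)

```text
time: 5.45
tool_pos: [0.4954, -0.1969, 0.0983]
tool_rot: [-0.0, 0.011, 1.0, 0.0]
contact_force: [0.7, 0.3, 1.4]
gripper_width: -0.004
grasp_force: 0.6
```

Emit:
apply_moves(
  targets=[
    {"translation":[0,0,0.015],"twist":0,"hand":0},
    {"translation":[0,0,0],"twist":0,"hand":0},
  ],
)

```text
time: 5.65
tool_pos: [0.4956, -0.1969, 0.0977]
tool_rot: [-0.0, 0.011, 1.0, 0.0]
contact_force: [-1.8, 1.4, 7.0]
gripper_width: -0.003
grasp_force: 3.3
```

Flat, pressing with 7 N. Next I'll slide forward toward the rib.

Emit:
apply_moves(
  targets=[
    {"translation":[-0.08,0,0],"twist":0,"hand":0},
    {"translation":[-0.08,0,0],"twist":0,"hand":0},
    {"translation":[-0.08,0,0],"twist":0,"hand":0},
    {"translation":[-0.06,0,0],"twist":0,"hand":0},
    {"translation":[0,0,0],"twist":0,"hand":0},
  ],
)

```text
time: 6.15
tool_pos: [0.5256, -0.1979, 0.0976]
tool_rot: [-0.001, 0.011, 1.0, -0.0]
contact_force: [-2.9, 0.8, 6.8]
gripper_width: -0.001
grasp_force: 3.4
```

Emit:
apply_moves(
  targets=[
    {"translation":[-0.05,0,0],"twist":0,"hand":0},
    {"translation":[-0.05,0,0],"twist":0,"hand":0},
    {"translation":[0,0,0],"twist":0,"hand":0},
  ],
)

```text
time: 6.45
tool_pos: [0.5352, -0.1982, 0.0975]
tool_rot: [-0.001, 0.011, 1.0, -0.0]
contact_force: [-3.5, -0.0, 6.6]
gripper_width: -0.004
grasp_force: 3.3
```

Emit:
apply_moves(
  targets=[
    {"translation":[-0.05,0,0],"twist":0,"hand":0},
    {"translation":[-0.05,0,0],"twist":0,"hand":0},
    {"translation":[0,0,0],"twist":0,"hand":0},
  ],
)

```text
time: 6.75
tool_pos: [0.5453, -0.1984, 0.0973]
tool_rot: [-0.001, 0.011, 1.0, -0.0]
contact_force: [-3.1, -0.5, 5.5]
gripper_width: 0.0
grasp_force: 2.8
```

Emit:
apply_moves(
  targets=[
    {"translation":[-0.05,0,0],"twist":0,"hand":0},
    {"translation":[-0.05,0,0],"twist":0,"hand":0},
    {"translation":[0,0,0],"twist":0,"hand":0},
  ],
)

```text
time: 7.05
tool_pos: [0.5554, -0.1986, 0.0972]
tool_rot: [-0.001, 0.011, 1.0, -0.0]
contact_force: [-2.0, 0.5, 4.6]
gripper_width: 0.004
grasp_force: 2.4
```

Emit:
apply_moves(
  targets=[
    {"translation":[-0.05,0,0],"twist":0,"hand":0},
    {"translation":[0,0,0],"twist":0,"hand":0},
  ],
)

```text
time: 7.25
tool_pos: [0.5603, -0.1986, 0.0971]
tool_rot: [-0.001, 0.011, 1.0, -0.0]
contact_force: [-2.9, 0.1, 4.0]
gripper_width: -0.003
grasp_force: 2.4
```

Emit:
apply_moves(
  targets=[
    {"translation":[-0.04,0,0],"twist":0,"hand":0},
    {"translation":[0,0,0],"twist":0,"hand":0},
  ],
)

```text
time: 7.45
tool_pos: [0.5642, -0.1986, 0.097]
tool_rot: [-0.001, 0.011, 1.0, -0.0]
contact_force: [-3.1, -0.0, 4.0]
gripper_width: 0.003
grasp_force: 2.4
```

Emit:
apply_moves(
  targets=[
    {"translation":[-0.03,0,0],"twist":0,"hand":0},
    {"translation":[0,0,0],"twist":0,"hand":0},
  ],
)

```text
time: 7.65
tool_pos: [0.567, -0.1987, 0.0969]
tool_rot: [-0.001, 0.011, 1.0, -0.0]
contact_force: [-3.1, -0.1, 5.0]
gripper_width: -0.001
grasp_force: 3.0
```

```bash
python3 - <<'E'
from h import *
import cv2
b=grab_frame('scene')[150:270,130:250,::-1];print(state()['contact_force'])
cv2.imwrite('pics/f.png',cv2.resize(b,(500,500),interpolation=2))
E
```

```text
[-3.28628052 -0.80551043  4.98011783]
```

View pics/f.png

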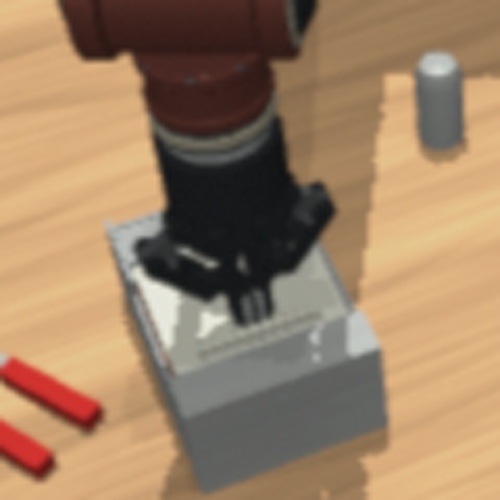

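The flap is flat and nearly at the lip, with the rib at about (205–320, 315–355) and the tip just behind it. I'll keep pushing until the stop.

Emit:
apply_moves(
  targets=[
    {"translation":[-0.03,0,0],"twist":0,"hand":0},
    {"translation":[0,0,0],"twist":0,"hand":0},
  ],
)

```text
time: 7.9
tool_pos: [0.5673, -0.1986, 0.096]
tool_rot: [-0.005, 0.011, 1.0, 0.0]
contact_force: [-11.6, 0.5, 8.4]
gripper_width: 0.005
grasp_force: 8.1
```

Emit:
apply_moves(
  targets=[
    {"translation":[-0.03,0,0],"twist":0,"hand":0},
    {"translation":[0,0,0],"twist":0,"hand":0},
  ],
)

```text
time: 8.1
tool_pos: [0.5677, -0.1986, 0.0951]
tool_rot: [-0.008, 0.011, 1.0, 0.001]
contact_force: [-20.2, -0.8, 11.4]
gripper_width: 0.0
grasp_force: 12.4
```

Hard stop at 20 N, at the predicted x of 0.567. Now I'll release by unloading and lifting together.

Emit:
apply_moves(
  targets=[
    {"translation":[0.04,0,-0.02],"twist":0,"hand":0},
    {"translation":[0,0,0],"twist":0,"hand":0},
  ],
)

```text
time: 8.3
tool_pos: [0.5671, -0.1985, 0.0976]
tool_rot: [-0.003, 0.011, 1.0, 0.0]
contact_force: [-5.1, -0.5, 1.2]
gripper_width: 0.001
grasp_force: 3.7
```

Emit:
apply_moves(
  targets=[
    {"translation":[0.01,0,-0.05],"twist":0,"hand":0},
    {"translation":[0.03,0,-0.2],"twist":0,"hand":0},
    {"translation":[0,0,-0.4],"twist":0,"hand":0},
    {"translation":[0.3,0,-0.4],"twist":0,"hand":0},
    {"translation":[0.4,0.2,0],"twist":0,"hand":0},
    {"translation":[0.4,0.2,0],"twist":0,"hand":0},
    {"translation":[0,0.4,0],"twist":0,"hand":0},
    {"translation":[0,0.4,0],"twist":0,"hand":0},
  ],
)

```text
time: 9.1
tool_pos: [0.4575, -0.0753, 0.2039]
tool_rot: [0.001, 0.013, 1.0, -0.0]
contact_force: [0.5, 0.5, 0.2]
gripper_width: 0.002
grasp_force: 0.0
```

Emit:
apply_moves(
  targets=[
    {"translation":[0,0.4,0],"twist":0,"hand":0},
    {"translation":[0,0.4,0],"twist":0,"hand":0},
    {"translation":[0,0.4,0],"twist":0,"hand":0},
    {"translation":[0,0,0],"twist":0,"hand":0},
    {"translation":[0,0,0],"twist":0,"hand":0},
  ],
)

```text
time: 9.6
tool_pos: [0.461, 0.0446, 0.2039]
tool_rot: [0.0, 0.01, 1.0, -0.0]
contact_force: [0.1, -0.4, -0.7]
gripper_width: -0.001
grasp_force: 0.0
```

```bash
python3 - <<'E'
from h import *
import cv2
b=grab_frame('scene')[130:280,130:360,::-1];a=grab_frame('top')[150:250,150:370,::-1];print(state()['contact_force'],state()['tool_pos'])
cv2.imwrite('pics/g.png',cv2.vconcat([cv2.resize(a,(616,280),interpolation=2),cv2.resize(b,(616,320),interpolation=2)]))
E
```

```text
[-0.01424645  0.31332448  0.41889894] [0.46109822 0.04330672 0.20379209]
```

View pics/g.png

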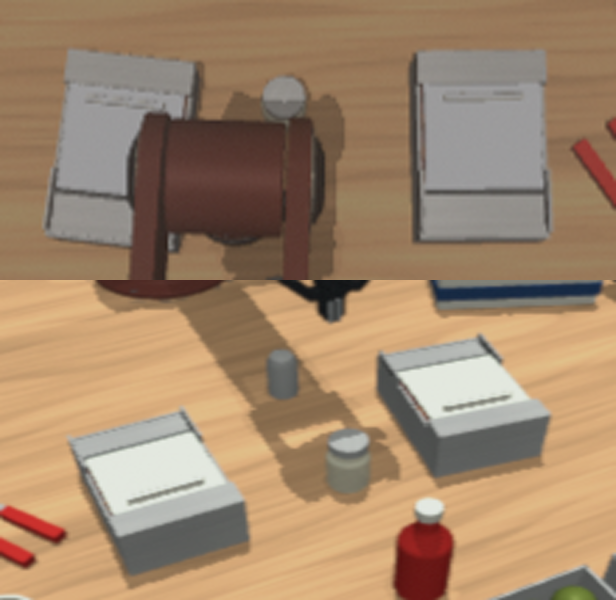

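Both tubs now look alike: flaps flat, ribs the same distance from the lips, nothing else disturbed.

```bash
python3 -c "
from plant import *
print(job_done())"
```

```text
the job is handed in; nothing more can be done
None
```

The open tub's flap is folded flat and pushed to its stop under the lip. It stayed shut after I let go, nothing else was disturbed, and I've handed the job in; no verdict was returned.

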